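# Open the dial padlock on the chemicals chest and hold it up

## Robot

A 6-joint arm with a two-finger parallel gripper is mounted at the origin on the work surface. World frame = base frame: x ahead of the robot, y to its left, z up, the work surface at z = 0. Lengths are in mm, angles in rad, forces in N, time in s.
With the tool pointing down it reaches from about 275 to 750 mm from the base axis. Payload 10.2 kg.
Tool frame: the origin (TCP) lies at the very end of the fingers, on their centre line; the grasp point (between the pads) lies 19 mm behind it (ctrl.grip_depth is the distance from the TCP to the grasp point, in mm); z points along the fingers, x is the direction in which the jaws open and shut, and the axes are right-handed (so a half turn about z gives the same grasp; the last joint's range is limited). The gripper opens to 85 mm and grips with 20 to 120 N. Pads are 22 mm wide; open, the fingers measure 114 mm over their backs; the gripper's body (76 mm by 85 mm) begins 54 mm behind the grasp point. The pads swing forward as they close: fully open they stand 13 mm farther back than shut.
Start: joints at [1.115, 0.313, 1.498, -0, 1.331, -0.223], TCP at [121.132, 510.841, 231.294] pointing down, gripper open.
Joint ranges: [-2.94, 2.94], [-0.97, 2.17], [0.19, 2.56], [-1.23, 4.37], [0.02, 3.11], [-2.88, 2.88]. Speed limits (rad/s): [2.39, 2.39, 3.01, 3.14, 3.14, 3.14].

## Interface

Orientations are given as a unit quaternion [w, x, y, z].
In Python, from rig import ctrl gives the robot as it stands.
- The arm moves only by the tool play_rows, never from a script. Its argument "motion" is a list of rows, each a list of 2 entries, a list of its own where there are three numbers: the shift along the tool's x, y, z in mm, then the turn, a rotation vector about the tool's x, y, z in degrees. A call has 1 to 20 rows; each row shifts and turns the commanded pose from where the row before left it, along the tool's axes as they then stand; what a row does not reach is not made up. A row lasts 1/12 s, in which the tool goes at most 41.7 mm and 7.16 degrees, less where a joint would pass 70% of its speed; a pose out of reach is approached as far as the arm can. A call with a gripper value outside its range is refused whole. "fingers" is the finger opening in mm, from 0 to 85.4, set as the call begins (left out, the last holds). The fingers move at their own pace and stop on an object; "squeeze" is the grip in N (left out, the last holds). Time passes only in rows, so rows that do not move let the fingers close. It gives the time, the measured TCP pose, the force and the opening at its end, in the units of the state.
- ctrl.sense(): the state, without advancing time (a new reading comes with each control period).
- ctrl.capture(name): name is "side" or "top"; returns the picture (480x640x3 uint8, red, green, blue); there is no depth.
- ctrl.get_calibration(name): a dict with "K" (3x3 intrinsics, pixels), "R" (3x3) and "t" (3): a world point X has camera coordinates R X + t. Camera axes: x right, y down, z forward; pixel columns grow to the right and rows downward; lengths in mm; the calibration is good to about 2 mm. A picture is of the moment at which its call begins. get_calibration takes no time and is no camera call.
- ctrl.finish_job(): hands the job in, once; it reports no verdict.
Trained networks look in the newest picture that a camera, given by its name, has taken for a name from the list of things; names that differ only in an ending like _2 or _b are one class to them, and where a whole thing is asked for, a point or a joint stands for the part that bears it (a point fixed in the world has none). Each returns a list of dicts, best first, with "p" (0 to 1); they miss things now and then, are a little off and sometimes report something else, mostly with a low value. They report only what shows in the picture. A call takes as long as a camera call.
- ctrl.spot_in(camera, name): "position" ([column, row] as shares, 0 to 1, of the picture: columns of its width, rows of its height, amid what is visible of it).
The state is a dict: "time_s": time; "joints": joint angles; "dq": joint speeds; "tau": joint torques, N m; "eef_pos": TCP position; "ee_rot": TCP orientation; "force": force on the tool from outside, world axes, zero at the start; "wrist_torque": the same for the moment, N m; "grip_width": opening from 0.0 (shut) to 1.0 (fully open).
Only numpy, scipy, OpenCV 4.12 (cv2) and the standard library are available. Lean on these libraries where they do the work, as an engineer would, in place of code of your own. Each camera call takes 0.05 s, during which the arm holds its last target. There are 200 camera calls.

## Task

Open the dial padlock on the blue chemicals chest: turn its dial clockwise until the white pointer clicks in at the yellow mark, turn it back anticlockwise until it clicks in at the green mark, then pull the lock's body back from the staple until the shackle is fully out. Take the open lock off the staple and lift it a good hand's width above the chest; finish holding it there in the gripper, dial up, shackle still out. Leave the bottles and the jar where they are.

Things in the scene. Friction and masses are not known exactly. Their poses are not given: they have to be found in the camera images.
- lock: Dial padlock, 250 to 370 g, lying face up on the chest. Steel case 50 mm long (x), 52 mm wide (y) with parallel sides, 22 mm thick; origin at the centre of its underside, x to the shackle, z out of the dial face. On the face a dial disc 38 mm across with a black bar knob 34 mm long, 12 mm wide, from 26 to 42 mm above the underside; 18 marks round it, white but for one yellow, one green.
- dial_grip (a point): On the dial's axis (through the lock's origin), 35 mm above the lock's underside, amid the bar knob: 9 mm above the dial disc, 7 mm below the knob's top.
- lock_dial (a joint): Angle of the knob's white pointer (one end of the bar), clockwise positive from above, 0 along the lock's x. Yellow mark at +1.047, green at -0.349. It clicks into a notch every 0.349 rad (0, 0.349, 0.698, ...), about 0.05 N m a click; let go, it settles in the nearest notch. While it is turned the lock may swing a few degrees until the staple stops it.
- yellow_mark (a point): Yellow dot on the lock's face, 22 mm from the dial's axis. Turned clockwise to it, the dial carries a hidden wheel into place (picked up 45 to 28 degrees before); it stays there when the dial turns back. It must be right to about 7 degrees or the shackle stays locked. Overrun, the wheel comes back only by nearly a full turn anticlockwise, then clockwise again.
- green_mark (a point): Green dot on the lock's face, 22 mm from the dial's axis, 80 degrees anticlockwise of the yellow one. With the dial here to about 7 degrees, after yellow, the shackle is free.
- lock_shackle (a joint): How far the shackle is drawn out of the lock, 0 shut, 0.026 m fully out. Slides straight along the lock's x; does not swivel or spring; about 2.5 N once unlocked. Bar 8 mm round, legs at y = +15 and -15 mm, 11 mm above the underside. The inside of the bow's end is 48 mm ahead of the lock's origin when shut, 74 mm when out.
- shackle_end (a point): Free end of the shackle leg at y = -15 mm, the one that passes through the staple. Shut: hidden in the body, 15 mm ahead of the lock's origin. Fully out: 41 mm ahead, 16 mm clear of the body's front face (25 mm ahead). The leg at y = +15 always stays in the body.
- staple (a point): Foot, midway between the legs, of a fixed upright arch of 6 mm bar on the chest's top: 25 mm high, clear inside 13 mm wide, 19 mm high, spanning across the lock's y. Ahead of the lock's origin it lies 33 mm at the start, 43 mm when the shut bow meets it, 69 mm when the shackle is drawn out. Push the lock back to 33 mm: the arch stands in the gap and the lock lifts straight off.
- chest: Blue steel chemicals chest, fixed, 300 mm (x) by 340 mm (y) by 110 mm high; origin at the centre of its underside, flat top at 110 mm. The lock lies on it with the lock's x along the chest's x; the thin hasp strap lies flat under the shackle.
- jar: Clear jar with a red cap, 48 mm across, 62 mm high, standing on the chest's rear left part; origin under its centre. Leave alone.
- amber_bottle: Amber reagent bottle, 64 mm across, 150 mm high, on the bench to the left of the chest; origin under its centre. Leave alone.
- blue_cap_bottle: Clear bottle with a blue cap, 68 mm across, 130 mm high, on the bench to the right of the chest; origin under its centre. Leave alone.

How it is judged (in metres and radians):
On the way, in this order (a step that is already met when the one before it is completed fails the run):
1. the dial is turned to the yellow mark with the shackle shut (value of joint lock_dial between 0.887 and 1.207 rad and value of joint lock_shackle below 0.004 m), for 0.1 s.
2. the dial is turned back to the green mark with the shackle shut (value of joint lock_dial between -0.509 and -0.189 rad and value of joint lock_shackle below 0.004 m), for 0.1 s.
3. the shackle is pulled out with the lock still low on the staple (value of joint lock_shackle above 0.022 m and z of lock in the frame of chest below 0.135 m), for 0.1 s.
At the end, for the whole second after the job is handed in: The lock is held still in the gripper, its underside at least 60 mm above the chest's top, dial face up within 20 degrees, shackle at least 20 mm out, touching neither the chest nor the jar (z of lock in the frame of chest above 0.17 m and value of joint lock_shackle above 0.02 m and angle between lock's own z axis and vertical below 0.35 rad and contact force between the fingers and lock above 2 N and contact force between lock and chest below 0.05 N and contact force between lock and jar below 0.05 N and linear speed of lock below 0.05 m/s); the arm keeps its last pose, push and grip.
It fails at once if a bottle or the jar is moved by more than 30 mm or tipped (distance of any of jar, amber_bottle, blue_cap_bottle from where it was at the start of the episode above 0.03 m or angle between any of jar, amber_bottle, blue_cap_bottle's own z axis and vertical above 0.35 rad).
It also fails if it takes over 64 s, if anything falls off the work surface, if the arm or the gripper's body presses on something with over 40 N, if the wrist force passes 120 N, or if a joint passes its speed limit or range.

## Working session

There is one attempt and no reset: what is moved stays moved. The work goes in short steps, Python scripts to look and compute and a tool call to move; the robot and the scene stay as the last step left them, time stands still between calls to the robot, and variables do not carry over. Pictures are saved under pics/ and viewed, about 8 in all and at most 12, crops included, and the job is handed in when it is done.

Besides the shell and the picture viewer there is one more tool, called after "Request:" in YAML: its name, and indented under it one key for each argument. play_rows: Moves the arm, as the interface text tells. Its arguments: {"type":"object","properties":{"motion":{"type":"array"},"fingers":{"type":"number"},"squeeze":{"type":"number"}},"required":["motion"]}

```bash
mkdir -p pics; ls; cat > h.py <<'E'
from rig import ctrl
import numpy as np, cv2
def save(cam,name,crop=None,scale=1):
    im=ctrl.capture(cam)[:,:,::-1]
    if crop: im=im[crop[1]:crop[3],crop[0]:crop[2]]
    cv2.imwrite('pics/'+name,cv2.resize(np.ascontiguousarray(im),None,fx=scale,fy=scale,interpolation=cv2.INTER_CUBIC))
def spot(cam,n):
    return [(round(d['p'],2),np.round(np.array(d['position'])*[640,480],1)) for d in ctrl.spot_in(cam,n)[:3]]
def toplane(cam,px,z):
    c=ctrl.get_calibration(cam);K,R,t=map(np.array,(c['K'],c['R'],c['t']))
    d=R.T@np.linalg.inv(K)@[px[0],px[1],1];o=-R.T@t
    return o+d*(z-o[2])/d[2]
def proj(cam,X):
    c=ctrl.get_calibration(cam);K,R,t=map(np.array,(c['K'],c['R'],c['t']))
    p=K@(R@np.array(X)+t);return p[:2]/p[2]
E
python3 - <<'E'
from h import *
print(ctrl.sense())
for c in('top','side'):
    save(c,c+'0.png')
    cal=ctrl.get_calibration(c);print(c,np.round(-np.array(cal['R']).T@cal['t']),np.round(cal['K'][0],0))
    for n,z in(('lock',130),('dial_grip',145),('yellow_mark',134),('green_mark',134),('shackle_end',121),('staple',110),('chest',110),('jar',150),('amber_bottle',75),('blue_cap_bottle',65)):
        s=spot(c,n);print(c,n,s,[np.round(toplane(c,x[1],z),1) for x in s[:1]])
E
```

```text
pics
{'time_s': 0.0, 'joints': array([ 1.11459486e+00,  3.13423009e-01,  1.49842482e+00, -4.23196558e-06,
        1.33097054e+00, -2.23412614e-01]), 'dq': array([-1.08932847e-03, -8.16575474e-04,  5.08680595e-04,  1.38005978e-04,
        6.55408270e-04, -6.30993807e-05]), 'tau': array([-2.10935713e-05, -4.12267327e+01, -2.59745210e+01, -1.99401247e-04,
        4.16163632e-03,  1.98245154e-06]), 'eef_pos': array([121.0215149 , 510.60801608, 230.75349321]), 'ee_rot': array([ 2.65991893e-04,  7.84439483e-01,  6.20205064e-01, -5.52132374e-04]), 'force': array([-0.14114002, -0.13638234, -0.03607449]), 'wrist_torque': array([-0.00784595,  0.0139593 , -0.01881283]), 'grip_width': 0.9993066483850602}
top [ 548.   12. 1254.] [519.   0. 314.]
top lock [(0.67, array([303.8, 262.3])), (0.65, array([308.6, 241. ]))] [array([553.4,  38.9, 130. ])]
top dial_grip [(0.73, array([301.1, 264.4]))] [array([548.9,  44.3, 145. ])]
top yellow_mark [(0.95, array([298.9, 263.1]))] [array([551.7,  49.4, 134. ])]
top green_mark [(0.84, array([301.7, 263.4]))] [array([551. ,  43.4, 134. ])]
top shackle_end [] [
[... 509 characters left out ...]
_grip [(0.73, array([327.7, 257.3])), (0.19, array([308.2, 277.6]))] [array([552.2,  65. , 145. ])]
side yellow_mark [(0.7, array([332. , 256.3]))] [array([544.2,  50.6, 134. ])]
side green_mark [] []
side shackle_end [(0.37, array([316. , 252.8]))] [array([587.2,  37.5, 121. ])]
side staple [(0.57, array([309.3, 274.2]))] [array([590.4,  98.5, 110. ])]
side chest [(0.81, array([311.7, 278.4]))] [array([581.8, 109.8, 110. ])]
side jar [(0.68, array([328. , 255.3])), (0.53, array([335.5, 254.1]))] [array([552. ,  62.8, 150. ])]
side amber_bottle [(0.71, array([279.3, 416.3]))] [array([574.3, 446.4,  75. ])]
side blue_cap_bottle [(0.63, array([368.3, 160.6]))] [array([ 519.9, -406. ,   65. ])]
```

```bash
python3 - <<'E'
from h import *
save('top','top1.png',(220,170,380,290),5)
save('side','side1.png',(220,180,440,345),3.6)
E
```

```text
(no output)
```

View pics/top1.png

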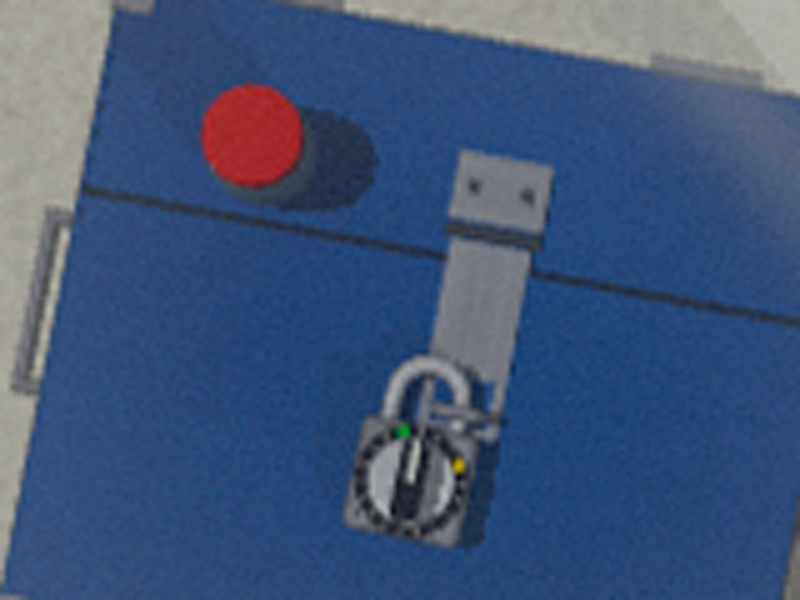

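View pics/side1.png

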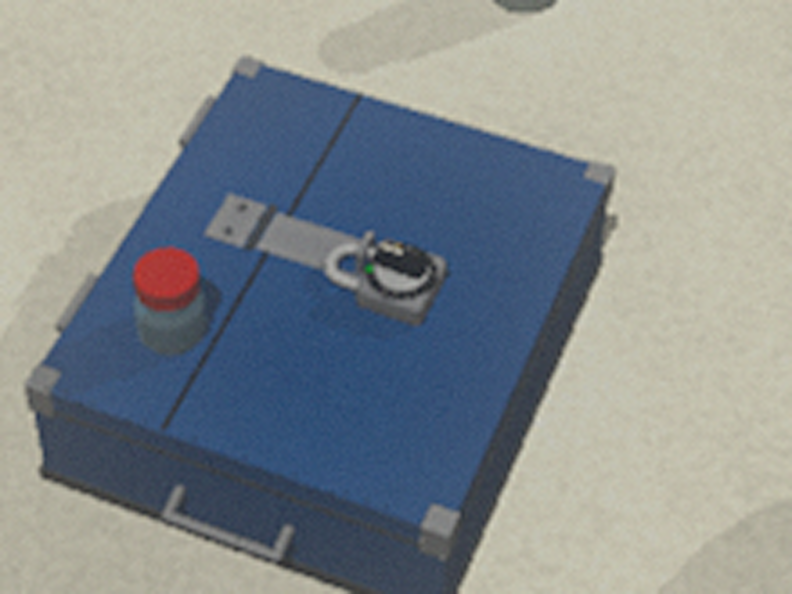

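The top crop shows the lock centred at about (410,480) in the crop. The pointer is towards the shackle, so near 0, with green just to its left and yellow to its right. The side crop agrees. Next I compute yaw and centre.

```bash
python3 - <<'E'
from h import *
P=lambda u,v,z:toplane('top',(220+u/5,170+v/5),z)
S=lambda u,v,z:toplane('side',(220+u/3.6,180+v/3.6),z)
def yaw(a,b):
    d=b-a;return np.degrees(np.arctan2(d[1],d[0]))
print('lid (y dir)',yaw(P(800,320,110),P(85,190,110)))
print('lid edge',yaw(P(800,97,110),P(185,0,110)))
print('strap',yaw(P(435,340,110),P(460,155,110)),yaw(P(497,435,110),P(550,165,110)))
print('lock sides',yaw(P(347,522,132),P(368,418,132)),yaw(P(462,547,132),P(480,435,132)))
print('corners mean',np.mean([P(347,522,132),P(368,418,132),P(462,547,132),P(478,432,132)],0))
print('bar',yaw(P(405,515,152),P(416,437,152)),(P(405,515,152)+P(416,437,152))/2)
print('yellow',P(460,466,134),'green',P(404,431,134))
print('jar',P(252,137,172),'staple top',P(455,412,135))
print('side lock bar',(S(425,270,152)+S(378,248,152))/2,'disc',S(402,270,136))
print('side lid',yaw(S(358,97,110),S(165,427,110)))
s=ctrl.sense()
from scipy.spatial.transform import Rotation as Ro
q=s['ee_rot'];R=Ro.from_quat([*q[1:],q[0]]).as_matrix();print(R.round(3))
E
```

```text
lid (y dir) 79.81147701192027
lid edge 81.10405826824342
strap -7.4865788098788855 -10.977280052736134
lock sides -11.149618314281161 -8.983141203343058
corners mean [545.57510266  41.13194747 132.        ]
bar -7.811764053935561 [547.19836888  42.00110247 152.        ]
yellow [551.53696596  21.13873941 134.        ] green [566.5697787   45.37204307 134.        ]
jar [689.11972374 108.55904018 172.        ] staple top [574.81199023  23.3596254  135.        ]
side lock bar [545.58529354  52.16350259 152.        ] disc [545.53097689  48.39378244 136.        ]
side lid 79.735505971491
[[ 0.231  0.973  0.   ]
 [ 0.973 -0.231  0.   ]
 [ 0.     0.    -1.   ]]
```

Request:
play_rows:
  motion:
    - [[-19.9, 28.9, 0], [0, 0, 0]]
    - [[-19.9, 28.9, 0], [0, 0, 0]]
    - [[-19.9, 28.9, 0], [0, 0, 0]]
    - [[-19.9, 28.9, 0], [0, 0, 0]]
    - [[-19.9, 28.9, 0], [0, 0, 0]]
    - [[-19.9, 28.9, 0], [0, 0, 0]]
    - [[-19.9, 28.9, 0], [0, 0, 0]]
    - [[-19.9, 28.9, 0], [0, 0, 0]]
    - [[-19.9, 28.9, 0], [0, 0, 0]]
    - [[-19.9, 28.9, 0], [0, 0, 0]]
    - [[-19.9, 28.9, 0], [0, 0, 0]]
    - [[-19.9, 28.9, 0], [0, 0, 0]]
    - [[-19.9, 28.9, 0], [0, 0, 0]]
    - [[-19.9, 28.9, 0], [0, 0, 0]]
    - [[-19.9, 28.9, 0], [0, 0, 0]]
    - [[-19.9, 28.9, 0], [0, 0, 0]]
    - [[-19.9, 28.9, 0], [0, 0, 0]]
    - [[-19.9, 28.9, 0], [0, 0, 0]]
    - [[0, 0, 0], [0, 0, -3.4]]
    - [[0, 0, 0], [0, 0, 0]]
  fingers: 50
  squeeze: 30

```text
time_s: 2.87
eef_pos: [545.2, 41.0, 230.7]
ee_rot: [-0.0, 0.766, 0.643, -0.0]
force: [0.4, 0.5, 0.1]
grip_width: 0.583
```

```bash
python3 - <<'E'
from h import *
save('side','side2.png',(250,180,410,300),5)
for X in((545,42,136),(545,42,152),tuple(ctrl.sense()['eef_pos'])):
    print(X,(proj('side',X)-[250,180])*5)
print(ctrl.sense()['ee_rot'],ctrl.sense()['grip_width'])
E
```

```text
(545, 42, 136) [411.95921182 365.41381571]
(545, 42, 152) [412.78004209 344.25860878]
(np.float64(544.6267209952614), np.float64(42.028360054872536), np.float64(230.9226580423816)) [417.83366938 234.18536899]
[-3.70535647e-04  7.66223538e-01  6.42573964e-01 -2.30003837e-04] 0.5904681322273658
```

View pics/side2.png

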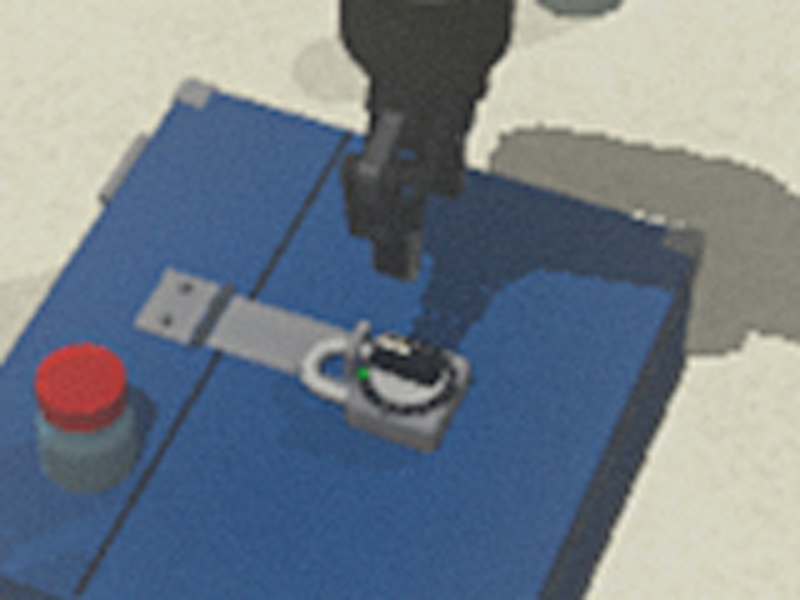

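The side crop shows the disc centre at about (408,375), against a prediction of (412,365). I therefore take y≈44 as the compromise and descend onto the knob.

Request:
play_rows:
  motion:
    - [[2, 0, 20], [0, 0, 0]]
    - [[0, 0, 25], [0, 0, 0]]
    - [[0, 0, 25], [0, 0, 0]]
    - [[0, 0, 12], [0, 0, 0]]
    - [[0, 0, 8], [0, 0, 0]]
    - [[0, 0, 0], [0, 0, 0]]
    - [[0, 0, 0], [0, 0, 0]]
  fingers: 40

```text
time_s: 3.5
eef_pos: [545.1, 44.7, 142.0]
ee_rot: [0.0, 0.766, 0.643, 0.0]
force: [0.0, 0.3, 0.4]
grip_width: 0.467
```

Request:
play_rows:
  motion:
    - [[0, 0, 0], [0, 0, 0]]
    - [[0, 0, 0], [0, 0, 0]]
    - [[0, 0, 0], [0, 0, 0]]
    - [[0, 0, 0], [0, 0, 0]]
    - [[0, 0, 0], [0, 0, 0]]
    - [[0, 0, 0], [0, 0, 0]]
    - [[0, 0, 0], [0, 0, 0]]
    - [[0, 0, 0], [0, 0, 0]]
    - [[0, 0, 0], [0, 0, 0]]
    - [[0, 0, 0], [0, 0, 0]]
  fingers: 0
  squeeze: 25

```text
time_s: 4.33
eef_pos: [545.4, 44.3, 142.4]
ee_rot: [0.001, 0.766, 0.643, 0.001]
force: [-1.4, 1.2, 6.1]
grip_width: 0.131
```

```bash
python3 - <<'E'
from h import *
save('side','side3.png',(250,180,410,300),5)
s=ctrl.sense();print(s['grip_width']*85.4,s['force'],s['wrist_torque'],s['eef_pos'])
E
```

```text
11.126588401104707 [-1.34032727  0.27342491  5.67199772] [0.16054701 0.22467209 0.00461409] [545.41015438  44.27357639 142.35225439]
```

View pics/side3.png

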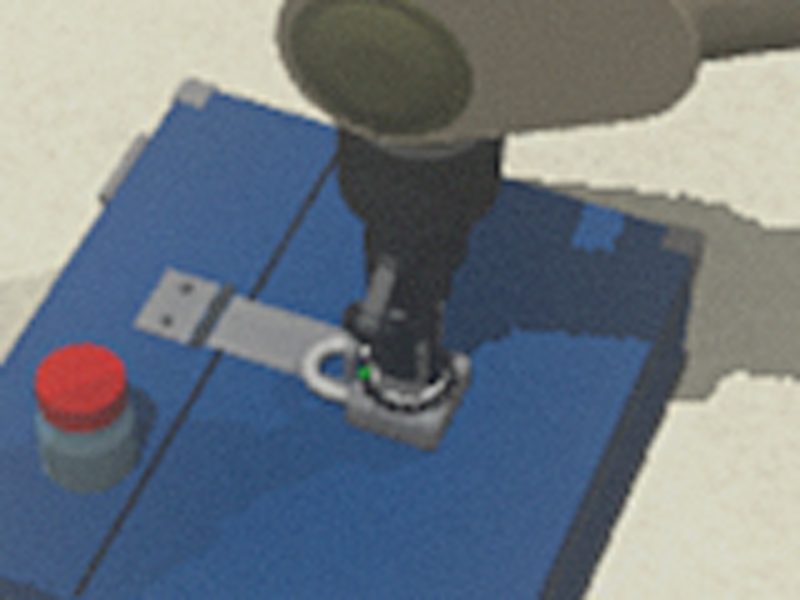

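The pads are on the knob at an 11 mm opening. I ease up a little, then turn clockwise.

Request:
play_rows:
  motion:
    - [[0, 0, -1.5], [0, 0, 0]]
    - [[0, 0, 0], [0, 0, 5]]
    - [[0, 0, 0], [0, 0, 5]]
    - [[0, 0, 0], [0, 0, 5]]
    - [[0, 0, 0], [0, 0, 5]]
    - [[0, 0, 0], [0, 0, 5]]
    - [[0, 0, 0], [0, 0, 5]]
    - [[0, 0, 0], [0, 0, 5]]
    - [[0, 0, 0], [0, 0, 5]]
    - [[0, 0, 0], [0, 0, 5]]
    - [[0, 0, 0], [0, 0, 5]]
    - [[0, 0, 0], [0, 0, 4]]
    - [[0, 0, 0], [0, 0, 4]]
    - [[0, 0, 0], [0, 0, 0]]
    - [[0, 0, 0], [0, 0, 0]]

```text
time_s: 5.63
eef_pos: [544.8, 44.2, 142.5]
ee_rot: [-0.0, 0.981, 0.192, -0.0]
force: [0.5, 0.7, -2.4]
grip_width: 0.127
```

```bash
python3 - <<'E'
from h import *
save('side','side4.png',(290,220,370,280),10)
s=ctrl.sense();print(s['grip_width']*85.4,s['force'],s['wrist_torque'],s['eef_pos'],s['ee_rot'],s['joints'])
E
```

```text
10.993545635183047 [-0.42965823 -0.14935738 -3.28716661] [0.01887942 0.0203837  0.01186365] [544.79865099  44.21486395 142.535237  ] [-7.52899877e-05  9.81324392e-01  1.92359834e-01 -3.56288585e-04] [-1.33390952e-01  4.43790587e-01  1.55322224e+00 -9.46939419e-05
  1.14530301e+00 -5.20484513e-01]
```

View pics/side4.png

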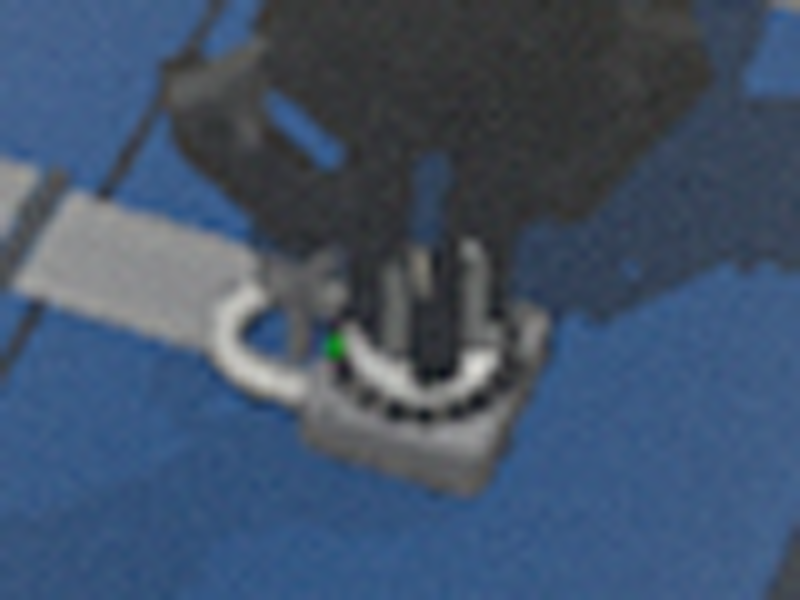

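Request:
play_rows:
  motion:
    - [[0, 0, 0], [0, 0, 0]]
    - [[0, 0, 0], [0, 0, 0]]
    - [[0, 0, 0], [0, 0, 0]]
    - [[0, 0, 0], [0, 0, 0]]
    - [[0, 0, 0], [0, 0, 0]]
    - [[0, 0, 0], [0, 0, 0]]
    - [[0, 0, -15], [0, 0, 0]]
    - [[0, 0, -30], [0, 0, 0]]
    - [[0, 0, -30], [0, 0, 0]]
    - [[0, 0, -15], [0, 0, 0]]
    - [[0, 0, 0], [0, 0, 0]]
  fingers: 45

```text
time_s: 6.6
eef_pos: [546.3, 44.2, 236.5]
ee_rot: [0.001, 0.981, 0.191, 0.003]
force: [0.2, 0.5, 0.0]
grip_width: 0.525
```

```bash
python3 - <<'E'
from h import *
save('side','side5.png',(290,220,370,280),10)
c=np.array([545,44,0]);
def L(x,y,z,yaw=-10):
    a=np.radians(yaw);return c+[x*np.cos(a)-y*np.sin(a),x*np.sin(a)+y*np.cos(a),110+z]
for n,p in dict(c=L(0,0,42),ptr60=L(8.5,-14.7,42),tail60=L(-8.5,14.7,42),ptr40=L(13,-11,42),tail40=L(-13,11,42),y=L(11,-19,24),g=L(20.7,7.5,24),fl=L(25,26,22),bl=L(-25,26,22)).items(): print(n,((proj('side',p)-[290,220])*10).round())
E
```

```text
c [424. 295.]
ptr60 [413. 242.]
tail60 [435. 348.]
ptr40 [391. 248.]
tail40 [458. 342.]
y [409. 275.]
g [333. 339.]
fl [288. 393.]
bl [479. 454.]
```

View pics/side5.png

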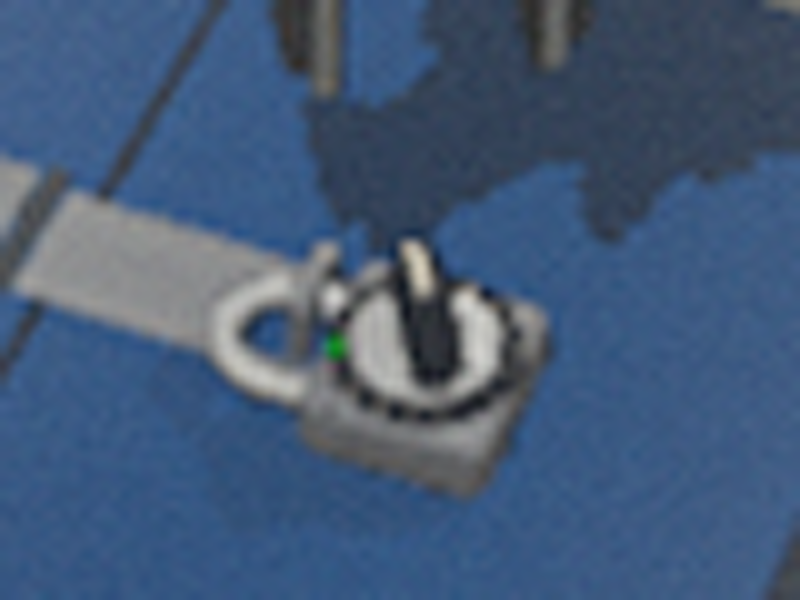

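The picture shows the pointer tip at (412,245) and the tail at about (434,350). That matches the 60° prediction, so the pointer is at yellow. I regrip and turn back 79° anticlockwise.

Request:
play_rows:
  motion:
    - [[0, 0, 25], [0, 0, 0]]
    - [[0, 0, 30], [0, 0, 0]]
    - [[0, 0, 25], [0, 0, 0]]
    - [[0, 0, 10], [0, 0, 0]]
    - [[0, 0, 0], [0, 0, 0]]
    - [[0, 0, 0], [0, 0, 0]]
  fingers: 40

```text
time_s: 7.15
eef_pos: [545.1, 44.3, 143.0]
ee_rot: [-0.0, 0.982, 0.191, -0.0]
force: [-0.3, -0.9, 0.2]
grip_width: 0.468
```

Request:
play_rows:
  motion:
    - [[0, 0, 0], [0, 0, 0]]
    - [[0, 0, 0], [0, 0, 0]]
    - [[0, 0, 0], [0, 0, 0]]
    - [[0, 0, 0], [0, 0, 0]]
    - [[0, 0, 0], [0, 0, 0]]
    - [[0, 0, 0], [0, 0, 0]]
    - [[0, 0, 0], [0, 0, 0]]
    - [[0, 0, 0], [0, 0, 0]]
    - [[0, 0, 0], [0, 0, 0]]
    - [[0, 0, 0], [0, 0, 0]]
  fingers: 0
  squeeze: 25

```text
time_s: 7.98
eef_pos: [545.5, 44.2, 144.0]
ee_rot: [0.0, 0.982, 0.191, 0.001]
force: [-1.2, 0.4, 6.2]
grip_width: 0.125
```

Request:
play_rows:
  motion:
    - [[0, 0, 0], [0, 0, -5]]
    - [[0, 0, 0], [0, 0, -5]]
    - [[0, 0, 0], [0, 0, -5]]
    - [[0, 0, 0], [0, 0, -5]]
    - [[0, 0, 0], [0, 0, -5]]
    - [[0, 0, 0], [0, 0, -5]]
    - [[0, 0, 0], [0, 0, -5]]
    - [[0, 0, 0], [0, 0, -5]]
    - [[0, 0, 0], [0, 0, -5]]
    - [[0, 0, 0], [0, 0, -5]]
    - [[0, 0, 0], [0, 0, -5]]
    - [[0, 0, 0], [0, 0, -5]]
    - [[0, 0, 0], [0, 0, -5]]
    - [[0, 0, 0], [0, 0, -5]]
    - [[0, 0, 0], [0, 0, -5]]
    - [[0, 0, 0], [0, 0, -4]]
    - [[0, 0, 0], [0, 0, 0]]
    - [[0, 0, 0], [0, 0, 0]]

```text
time_s: 9.48
eef_pos: [545.4, 43.4, 144.0]
ee_rot: [0.001, 0.636, 0.772, -0.0]
force: [-2.2, -3.7, 6.7]
grip_width: 0.128
```

Request:
play_rows:
  motion:
    - [[0, 0, 0], [0, 0, 0]]
    - [[0, 0, 0], [0, 0, 0]]
    - [[0, 0, 0], [0, 0, 0]]
    - [[0, 0, 0], [0, 0, 0]]
    - [[0, 0, 0], [0, 0, 0]]
    - [[0, 0, 0], [0, 0, 0]]
    - [[0, 0, -15], [0, 0, 0]]
    - [[0, 0, -30], [0, 0, 0]]
    - [[0, 0, -30], [0, 0, 0]]
    - [[0, 0, -15], [0, 0, 0]]
    - [[0, 0, 0], [0, 0, 0]]
  fingers: 85

```text
time_s: 10.4
eef_pos: [546.3, 44.2, 236.4]
ee_rot: [0.003, 0.636, 0.772, 0.002]
force: [-1.1, 1.0, 0.3]
grip_width: 0.996
```

```bash
python3 - <<'E'
from h import *
save('side','side6.png',(290,220,370,280),10)
c=np.array([545,44,0]);
def L(x,y,z,yaw=-10):
    a=np.radians(yaw);return c+[x*np.cos(a)-y*np.sin(a),x*np.sin(a)+y*np.cos(a),110+z]
def k(d):return L(17*np.cos(np.radians(-d)),17*np.sin(np.radians(-d)),42)
for d in (20,0,-20,-40): print(d,[((proj('side',k(e))-[290,220])*10).round() for e in (d,d+180)])
E
```

```text
20 [array([372., 259.]), array([477., 331.])]
0 [array([359., 274.]), array([489., 315.])]
-20 [array([354., 292.]), array([494., 297.])]
-40 [array([358., 311.]), array([490., 279.])]
```

View pics/side6.png

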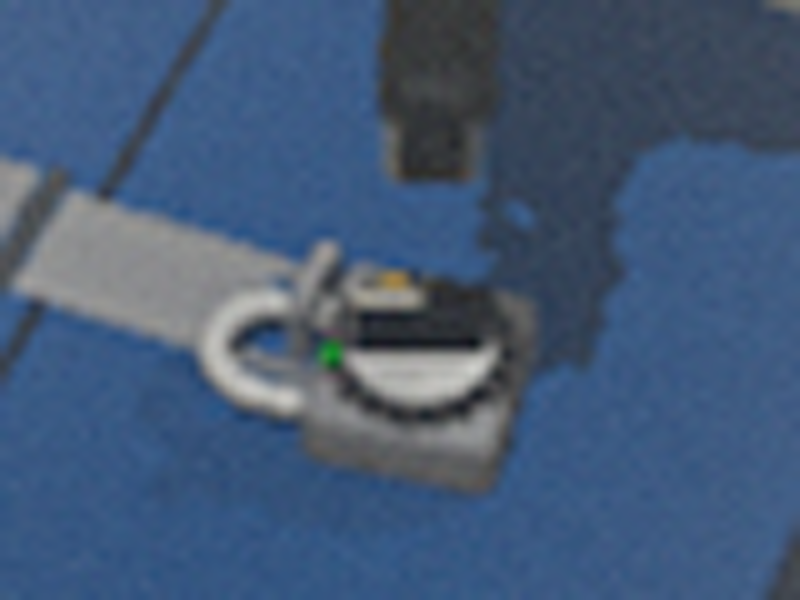

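The bar lies level in the image. The lock has swung about 5°, so the dial is at -20, which is green. Next I turn the jaws across the body and descend.

Request:
play_rows:
  motion:
    - [[0, 0, 0], [0, 0, 6]]
    - [[0, 0, 10], [0, 0, 6]]
    - [[0, 0, 20], [0, 0, 6]]
    - [[0, 0, 25], [0, 0, 3]]
    - [[0, 0, 25], [0, 0, 0]]
    - [[0, 0, 20], [0, 0, 0]]
    - [[0, 0, 12], [0, 0, 0]]
    - [[0, 0, 8], [0, 0, 0]]
    - [[0, 0, 0], [0, 0, 0]]
    - [[0, 0, 0], [0, 0, 0]]
    - [[0, 0, 0], [0, 0, 0]]
  fingers: 85

```text
time_s: 11.37
eef_pos: [545.4, 44.2, 113.4]
ee_rot: [0.0, 0.766, 0.643, 0.0]
force: [-0.2, 0.4, -0.2]
grip_width: 1.0
```

Request:
play_rows:
  motion:
    - [[0, 0, 0], [0, 0, 0]]
    - [[0, 0, 0], [0, 0, 0]]
    - [[0, 0, 0], [0, 0, 0]]
    - [[0, 0, 0], [0, 0, 0]]
    - [[0, 0, 0], [0, 0, 0]]
    - [[0, 0, 0], [0, 0, 0]]
    - [[0, 0, 0], [0, 0, 0]]
    - [[0, 0, 0], [0, 0, 0]]
    - [[0, 0, 0], [0, 0, 0]]
    - [[0, 0, 0], [0, 0, 0]]
  fingers: 40
  squeeze: 30

```text
time_s: 12.2
eef_pos: [545.3, 44.2, 113.7]
ee_rot: [0.001, 0.766, 0.643, 0.0]
force: [-1.2, -0.2, 4.7]
grip_width: 0.617
```

Request:
play_rows:
  motion:
    - [[0, -2, 0], [0, 0, 0]]
    - [[0, -4, 0], [0, 0, 0]]
    - [[0, -4, 0], [0, 0, 0]]
    - [[0, -3, 0], [0, 0, 0]]
    - [[0, -3, 0], [0, 0, 0]]
    - [[0, 0, 0], [0, 0, 0]]
  squeeze: 60

```text
time_s: 12.7
eef_pos: [530.4, 45.8, 114.0]
ee_rot: [0.002, 0.766, 0.643, 0.001]
force: [2.3, -6.8, 6.2]
grip_width: 0.606
```

Request:
play_rows:
  motion:
    - [[-0.5, -4, 0], [0, 0, 0]]
    - [[-0.5, -4, 0], [0, 0, 0]]
    - [[0, -4, 0], [0, 0, 0]]
    - [[0, -3, 0], [0, 0, 0]]
    - [[0, -3, 0], [0, 0, 0]]
    - [[0, -2, 0], [0, 0, 0]]
    - [[0, 0, 0], [0, 0, 0]]
    - [[0, 0, 0], [0, 0, 0]]

```text
time_s: 13.37
eef_pos: [511.0, 48.1, 114.1]
ee_rot: [0.003, 0.766, 0.643, 0.001]
force: [5.1, -7.7, 5.1]
grip_width: 0.601
```

```bash
python3 - <<'E'
from h import *
save('side','side7.png',(280,215,376,287),8)
s=ctrl.sense();print(s['force'],s['wrist_torque'],s['eef_pos'])
E
```

```text
[ 4.8366753  -7.06879635  5.49047533] [-1.23254382 -0.68673762 -0.40594885] [510.98535096  48.11175783 114.09748553]
```

View pics/side7.png

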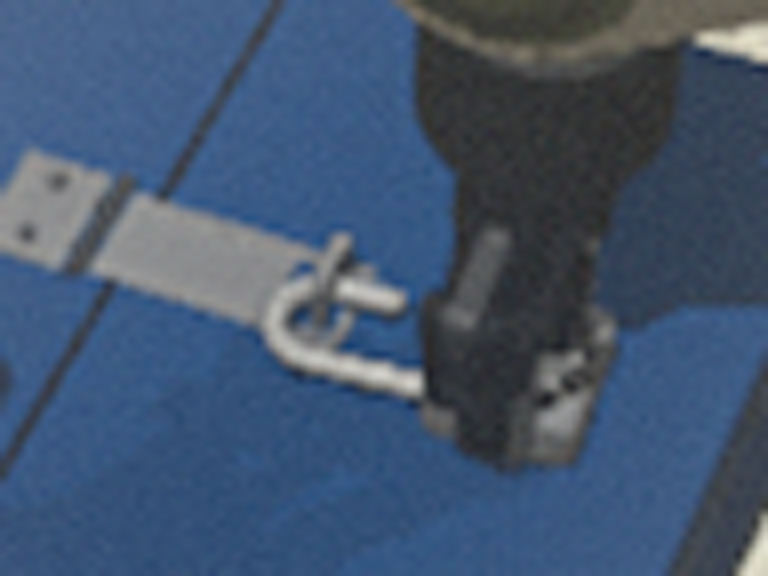

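The shackle is well out, with its free end clear at about (400,298). I pull on to the stop in small steps.

Request:
play_rows:
  motion:
    - [[0, -1, 0], [0, 0, 0]]
    - [[0, -1, 0], [0, 0, 0]]
    - [[0, 0, 0], [0, 0, 0]]
    - [[0, 0, 0], [0, 0, 0]]

```text
time_s: 13.75
eef_pos: [510.2, 48.1, 114.2]
ee_rot: [0.004, 0.766, 0.643, 0.002]
force: [11.2, -8.2, 1.1]
grip_width: 0.599
```

Request:
play_rows:
  motion:
    - [[-0.5, 3, 0], [0, 0, 0]]
    - [[-0.5, 5, 0], [0, 0, 0]]
    - [[0, 5, 0], [0, 0, 0]]
    - [[0, 5, 0], [0, 0, 0]]
    - [[0, 5, 0], [0, 0, 0]]
    - [[0, 5, 0], [0, 0, 0]]
    - [[0, 4, 0], [0, 0, 0]]
    - [[0, 3, 0], [0, 0, 0]]
    - [[0, 2, 0], [0, 0, 0]]
    - [[0, 0, 0], [0, 0, 0]]
    - [[0, 0, 0], [0, 0, 0]]

```text
time_s: 14.67
eef_pos: [542.8, 42.9, 114.1]
ee_rot: [-0.001, 0.766, 0.643, -0.001]
force: [-8.9, 1.0, 14.7]
grip_width: 0.601
```

```bash
python3 - <<'E'
from h import *
save('side','side8.png',(280,215,376,287),8)
s=ctrl.sense();print(s['force'],s['wrist_torque'],s['eef_pos'])
E
```

```text
[-8.08540288  2.76400587 14.58579325] [ 0.24317794  1.48309286 -0.01195677] [542.76261814  42.88431299 114.04335289]
```

View pics/side8.png

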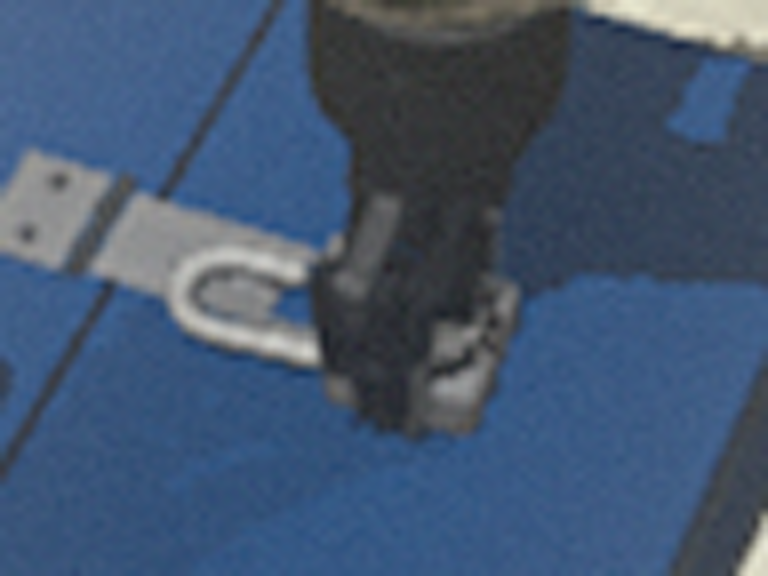

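The staple is nearly in the gap. I ease the downward press and push about 3 mm more.

Request:
play_rows:
  motion:
    - [[0, 1, -1], [0, 0, 0]]
    - [[0, 1.5, 0], [0, 0, 0]]
    - [[0, 0, 0], [0, 0, 0]]
    - [[0, 0, 0], [0, 0, 0]]

```text
time_s: 15.05
eef_pos: [545.6, 42.2, 114.1]
ee_rot: [-0.001, 0.766, 0.643, -0.0]
force: [-3.6, 1.4, 7.8]
grip_width: 0.601
```

Request:
play_rows:
  motion:
    - [[0, 0, -2], [0, 0, 0]]
    - [[0, 0, -3], [0, 0, 0]]
    - [[0, 0, -3], [0, 0, 0]]
    - [[0, 0, 0], [0, 0, 0]]

```text
time_s: 15.38
eef_pos: [546.3, 42.0, 122.2]
ee_rot: [0.0, 0.766, 0.643, 0.0]
force: [-0.2, -0.7, -2.8]
grip_width: 0.601
```

Force is only the lock's weight, so it is free of the arch. I lift on.

Request:
play_rows:
  motion:
    - [[0, 0, -5], [0, 0, 0]]
    - [[0, 0, -6], [0, 0, 0]]
    - [[0, 0, -8], [0, 0, 0]]
    - [[0, 0, -12], [0, 0, 0]]
    - [[0, 0, -15], [0, 0, 0]]
    - [[0, 0, -15], [0, 0, 0]]
    - [[0, 0, -15], [0, 0, 0]]
    - [[0, 0, -15], [0, 0, 0]]
    - [[0, 0, -10], [0, 0, 0]]
    - [[0, 0, -5], [0, 0, 0]]
    - [[0, 0, 0], [0, 0, 0]]
    - [[0, 0, 0], [0, 0, 0]]
    - [[0, 0, 0], [0, 0, 0]]
    - [[0, 0, 0], [0, 0, 0]]

```text
time_s: 16.55
eef_pos: [545.9, 42.0, 227.0]
ee_rot: [-0.001, 0.766, 0.643, -0.001]
force: [0.5, 0.2, -3.9]
grip_width: 0.599
```

```bash
python3 - <<'E'
from h import *
save('side','side9.png',(240,160,400,280),5)
s=ctrl.sense();print(s['force'],s['wrist_torque'],s['eef_pos'],s['grip_width'])
E
```

```text
[ 1.33068152 -0.22984781 -3.70388544] [-0.03363019  0.03037876  0.02081475] [545.91467185  42.03425631 227.07703341] 0.6042014140436166
```

View pics/side9.png

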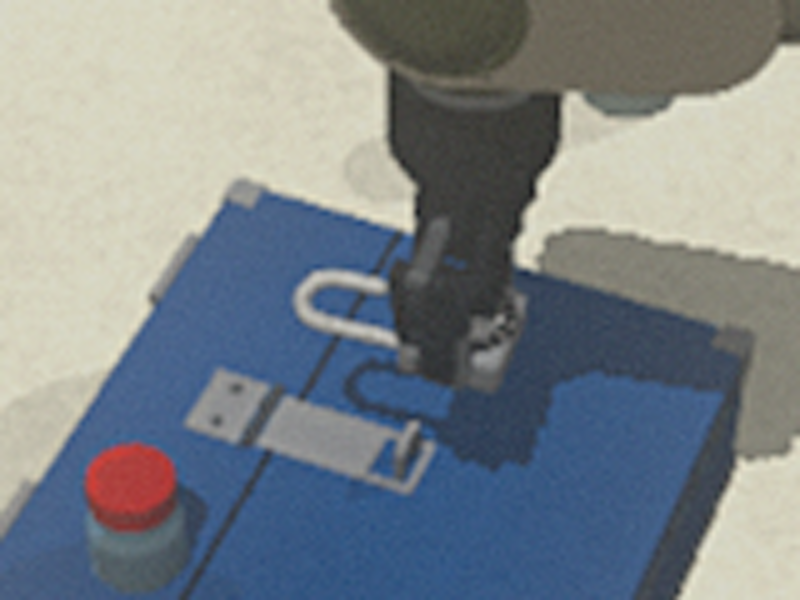

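The lock hangs level in the gripper, with its shadow well below, the shackle out and the staple free at (405,445). The jar is untouched. The underside is about 113 mm above the chest.

```bash
python3 -c "
from rig import ctrl
print(ctrl.finish_job())"
```

```text
the job is handed in; nothing more can be done
None
```

The lock is open, off the staple and held in the gripper, and I have handed the job in. No verdict was reported, and I had no direct reading of the dial or shackle joints.

- **Dial:** I turned it 58° clockwise. The picture after release showed the pointer at yellow. I then turned it 79° anticlockwise, and it settled at green. The lock swung about 5° on the way back.
- **Shackle:** I gripped the body by its sides and pulled it back about 36 mm. The pull stayed light until the resistance jumped to about 11 N at the end, so I took that as the shackle being fully out.
- **Lift-off:** I pushed the lock forward again until the staple stood in the gap, then lifted it straight off.

**Last checks (16.6 s on the clock):**
- The TCP was at z = 227 mm, which puts the lock's underside about 113 mm above the chest, estimated from how far it was lifted.
- The tool force was about 3.7 N, roughly the lock's weight, and the grip opening about 51 mm.
- The last picture showed the lock level, the shackle out, and the staple and jar undisturbed.
- I did not look at the bottles again at the end, but the arm passed well clear of them.

**Disagreements:**
- The two cameras differed by about 4 mm on the lock's position, so I used a value between them.
- Side forces of about 8 N showed while pulling, and about 15 N of upward force while pushing back. Both were well under the limits and gone after the lift.

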